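# Lock the card stand and hold a spring clip open around the card

### The arm

A 6-joint arm with a two-finger parallel gripper is mounted at the origin on the work surface. World frame = base frame: x ahead of the robot, y to its left, z up, the work surface at z = 0. Lengths are in m, angles in rad, forces in N, time in s.
With the tool pointing down it reaches from about 0.35 to 0.975 m from the base axis. Payload 4.9 kg.
Tool frame: the origin (TCP) lies midway between the tips of the shut fingers; the grasp point (between the pads) lies 19 mm behind it; z points along the fingers, y is the direction in which the jaws open and shut (so a half turn about z gives the same grasp; the last joint's range is limited). The gripper opens to 85 mm and grips with 20 to 120 N. Pads are 22 mm wide; open, the fingers measure 114 mm over their backs; the gripper's body (76 mm by 85 mm) begins 54 mm behind the grasp point. The pads swing forward as they close: fully open they stand 13 mm farther back than shut.
Start: joints at [1.152, 0.053, 1.613, -0, 1.476, -0.119], TCP at [0.185, 0.597, 0.231] pointing down, gripper open.
Joint ranges: [-3.01, 3.01], [-1.01, 2.22], [0.06, 2.58], [-1.02, 4.17], [0.09, 2.62], [-3.14, 3.14]. Speed limits (rad/s): [2.57, 2.57, 3.14, 3.14, 3.14, 3.14].

### API

Orientations are given as a rotation vector (axis times angle).
In Python, from station import ctrl gives the robot as it stands.
- The arm moves only by the tool play_rows, never from a script. Its argument "motion" is a list that holds one entry, the list of rows, each a list of 7 numbers: the closure, from -1 (fully open) to 1 (shut), then the shift along the tool's x, y, z in cm, then the turn, a rotation vector about the tool's x, y, z in degrees. A call has 1 to 20 rows; each row is the pose to reach, as a shift and turn from the pose measured when the call began, along the tool's axes at that moment; what a row does not reach only later rows make up. A row lasts 1/8 s, in which the tool goes at most 62.5 mm and 10.7 degrees, less where a joint would pass 70% of its speed; a pose out of reach is approached as far as the arm can. A call with a gripper value outside its range is refused whole. The fingers move at their own pace and stop on an object; "newtons" is the grip in N (left out, the last holds). Time passes only in rows, so rows that repeat a pose let the fingers close. It gives the time, the measured TCP pose, the force and the opening at its end, in the units of the state.
- ctrl.get_obs(): the state, without advancing time (a new reading comes with each control period).
- ctrl.get_image(name): name is "scene" or "top" or "wrist"; returns a dict with "color" (480x640x3 uint8, red, green, blue), "mtx" (3x3 intrinsics, pixels), "D" ([k1, k2, p1, p2, k3] as OpenCV has them; the pictures are not rectified), "T" (4x4, takes a point from camera to world coordinates). Camera axes: x right, y up, looking along -z (the intrinsics and any distortion apply to the point x, -y, -z); pixel columns grow to the right and rows downward; lengths in m; the calibration is good to about 2 mm. A picture is of the moment at which its call begins. There is no depth.
- ctrl.finish_job(): hands the job in, once; it reports no verdict.
The state is a dict: "t": time; "q": joint angles; "dq": joint speeds; "effort": joint torques, N m; "tool_pos": TCP position; "tool_rot": TCP orientation; "contact_force": force on the tool from outside, world axes, zero at the start; "wrist_torque": the same for the moment, N m; "opening": finger opening in m.
Only numpy, scipy, OpenCV 4.12 (cv2) and the standard library are available. Lean on these libraries where they do the work, as an engineer would, in place of code of your own. Each camera call takes 0.05 s, during which the arm holds its last target.

### The job

Lock the card stand by turning its cam knob until the pointer lines up with the raised index mark, then let go of the knob. Then pick up the big grey spring clip, which stands on its jaws on the bench, by squeezing its two levers together, carry it to the card and lower it so that the wide-open jaws sit squarely astride the card's top edge, one jaw either side, without touching the card or stand. Finish still holding the clip squeezed open there, the jaws a centimetre or more below the card's edge; do not knock the clip hard against the stand, and leave the jar, the dipper and the brush alone.

Things in the scene. Friction and masses are not known exactly. Their poses are not given: they have to be found in the camera images.
- stand: Fixed card stand: grey block 100 (x) x 280 (y) x 22 mm high, origin under its centre, z up, yaw within 0.3, on either side of the bench. A stiff white card stands on it along y: 110 mm wide, 3 mm thick (x), centred at x 0, y -55 mm, top edge 95 mm above the bench. Clamp bars at its foot reach 34 mm above the bench. Cam knob at x 0, y +85 mm.
- card_top (a point): Middle of the card's top edge, 95 mm above the bench; axes as the stand's: y along the card's edge, x through its thickness, z up.
- knob (a joint): Cam knob angle in rad, growing clockwise seen from above, range 0 to 1.95, stays where left (friction 0.03 N m). At 0 the white pointer nose points along the stand's +x; at 1.571 along the stand's -y, towards the card, in line with the raised black index mark on the block. Starts between 0.2 and 0.9.
- knob_grip (a point): On the black knob's vertical axis, 46 mm above the bench, mid-height of its bar grip: bar 14 mm thick, 44 mm long, from 32 to 56 mm above the bench, in line with the pointer; under it a disc 48 mm across. Axes turn with the knob; x is the pointer's direction. A white line marks the pointer half of the bar's top.
- clip: Spring clip, two hinged halves, 60 g, upright on its closed jaws; this body is the half on its -x side. Origin: middle of the closed jaw tips, on the bench. y: hinge axis; z up. 45 mm wide (y), 84 mm high; levers run from the hinge (42 mm up) to the top, 44 mm across (x) when closed, parallel and 24 mm across when squeezed fully. Squeeze them along x to open the jaws (16 mm thick closed).
- clip_lever (a joint): Opening angle between the clip's two halves in rad: 0 closed, 0.44 fully open at its stop (jaw tips then 18 mm apart). Each half turns by half of it. The spring takes about 3 N on the levers to start opening and 9 N fully open.
- clip_hinge (a point): Centre of the clip's hinge, midway between the levers, 42 mm above the jaw tips.
- clip_jaw0 (a point): Inner edge of the tip of the jaw of clip (its -x half), mid-width.
- clip_jaw1 (a point): Inner edge of the tip of the other jaw (the +x half), mid-width; coincides with clip_jaw0 when closed.
- jar: Glass jar with twist cap, 72 mm across, 95 mm high, origin under its centre. Leave alone.
- dipper: Red plastic dipper, cup 96 mm across and 65 mm high with a handle reaching 165 mm along its y axis; origin under the cup. Leave alone.
- brush: Hand brush standing on its bristles, 55 x 150 x 44 mm, long in y, origin under its centre. Leave alone.
Mind the look-alikes: they are no part of the job. Of the things that look like the clip, take the one that is nearest to the robot's base at the start.

How it is judged:
By the outcome, as a careful person would: the job done as asked, in the order asked, and still so for the second after the job is handed in, while the arm keeps its last pose, push and grip.
It also fails if it takes over 51 s, if anything falls off the work surface, if the arm or the gripper's body presses on something with over 40 N, if the wrist force passes 120 N, or if a joint passes its speed limit or range.

## Working session

There is one attempt and no reset: what is moved stays moved. The work goes in short steps, Python scripts to look and compute and a tool call to move; the robot and the scene stay as the last step left them, time stands still between calls to the robot, and variables do not carry over. Pictures are saved under pics/ and viewed, and the job is handed in when it is done.

Besides the shell and the picture viewer there is one more tool, called as name(argument=value, ...), one argument or row to a line, values as JSON. play_rows: Moves the arm, as the interface text tells. Its arguments: {"type":"object","properties":{"motion":{"type":"array"},"newtons":{"type":"number"}},"required":["motion"]}

```bash
mkdir -p pics; cat > h.py <<'E'
import numpy as np, cv2
from station import ctrl
from scipy.spatial.transform import Rotation as R
def snap(n,f):
    d=ctrl.get_image(n); cv2.imwrite(f'pics/{f}.png',cv2.cvtColor(d['color'],cv2.COLOR_RGB2BGR)); 
    np.savez(f'pics/{f}.npz',**{k:np.array(d[k]) for k in('color','mtx','D','T')}); return d
def load(f): return dict(np.load(f'pics/{f}.npz'))
def ray(d,u,v):
    p=cv2.undistortPoints(np.array([[[u,v]]],float),d['mtx'],d['D'])[0,0]
    T=d['T']; r=T[:3,:3]@np.array([p[0],-p[1],-1.]); return T[:3,3],r
def onz(d,u,v,z):
    o,r=ray(d,u,v); return o+r*(z-o[2])/r[2]
def tri(d1,p1,d2,p2):
    A=np.zeros((3,3));b=np.zeros(3)
    for d,p in((d1,p1),(d2,p2)):
        o,r=ray(d,*p); r=r/np.linalg.norm(r); M=np.eye(3)-np.outer(r,r); A+=M;b+=M@o
    return np.linalg.solve(A,b)
def proj(d,P):
    T=d['T']; c=T[:3,:3].T@(np.array(P)-T[:3,3]); 
    return cv2.projectPoints(np.array([[c[0],-c[1],-c[2]]]),np.zeros(3),np.zeros(3),d['mtx'],d['D'])[0].ravel()
E
python3 - <<'E'
from h import *
for n in('scene','top','wrist'):
    d=snap(n,n+'0'); print(n,d['T'].round(3).tolist(),d['mtx'][0,0])
o=ctrl.get_obs();print(o)
E
```

```text
scene [[0.864, -0.306, 0.399, 1.038], [0.503, 0.531, -0.682, -0.671], [-0.003, 0.79, 0.613, 0.696], [0.0, 0.0, 0.0, 1.0]] 541.7386486997294
top [[-0.004, 0.993, -0.121, 0.544], [-1.0, -0.001, 0.02, 0.01], [0.02, 0.121, 0.992, 1.045], [0.0, 0.0, 0.0, 1.0]] 515.8390322667636
wrist [[0.295, -0.903, -0.313, 0.103], [0.955, 0.278, 0.099, 0.622], [-0.002, -0.328, 0.945, 0.373], [0.0, 0.0, 0.0, 1.0]] 337.6107168412757
{'t': 0.15, 'q': array([ 1.15201759e+00,  5.32365147e-02,  1.61398407e+00,  6.68208143e-06,
        1.47600780e+00, -1.18994086e-01]), 'dq': array([-0.00136603, -0.00272198, -0.00375484, -0.00080072, -0.00220722,
        0.00040174]), 'effort': array([ 3.97836693e-04, -3.94246316e+01, -3.70718765e+01, -1.11908762e-04,
        4.75334673e-03,  2.55349721e-05]), 'tool_pos': array([0.18436489, 0.59667541, 0.23032276]), 'tool_rot': array([-4.69074253e-01, -3.10592936e+00,  2.47395551e-03]), 'contact_force': array([ 0.34234864, -0.44742595, -0.5726423 ]), 'wrist_torque': array([ 0.00055715, -0.00689607,  0.01124308]), 'opening': 0.08516955189362739}
```

View pics/scene0.png

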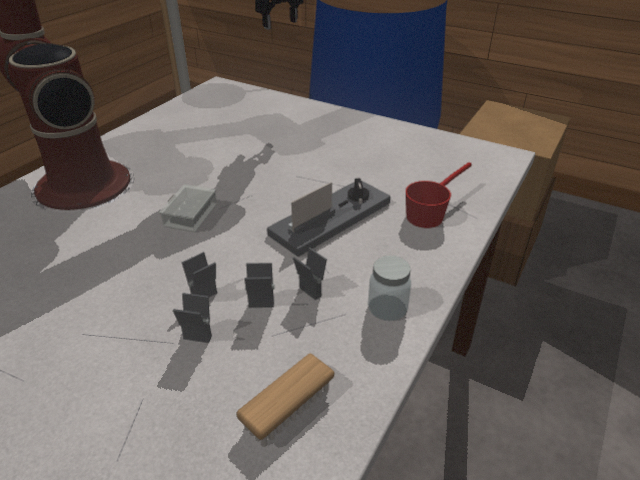

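View pics/top0.png

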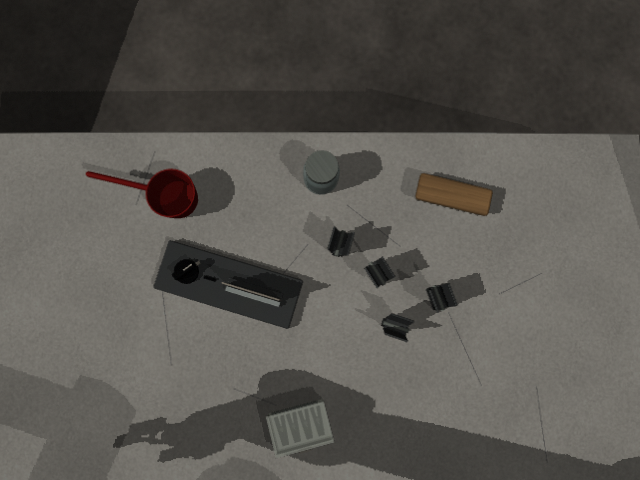

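```bash
python3 - <<'E'
from h import *
t=load('top0');s=load('scene0')
for n,p in dict(A=(340,242),B=(379,271),C=(441,296),D=(396,327)).items():
    P=onz(t,*p,0.05); print(n,P.round(3),np.hypot(*P[:2]).round(3),proj(s,[P[0],P[1],.04]).round())
c=cv2.cvtColor(t['color'],cv2.COLOR_RGB2BGR)
c=cv2.convertScaleAbs(c,alpha=1.6,beta=15)
cv2.imwrite('pics/tc.png',cv2.resize(c[200:350,300:480],None,fx=4,fy=4,interpolation=cv2.INTER_CUBIC))
cv2.imwrite('pics/ts.png',cv2.resize(c[230:335,145:310],None,fx=4.8,fy=4.8,interpolation=cv2.INTER_CUBIC))
c=cv2.cvtColor(s['color'],cv2.COLOR_RGB2BGR);c=cv2.convertScaleAbs(c,alpha=1.6,beta=15)
cv2.imwrite('pics/sc.png',cv2.resize(c[235:350,165:335],None,fx=4.7,fy=4.7,interpolation=cv2.INTER_CUBIC))
E
```

```text
A [ 0.661 -0.049  0.05 ] 0.662 [310. 276.]
B [ 0.604 -0.124  0.05 ] 0.616 [261. 290.]
C [ 0.555 -0.243  0.05 ] 0.606 [194. 324.]
D [ 0.497 -0.155  0.05 ] 0.52 [201. 280.]
```

View pics/tc.png

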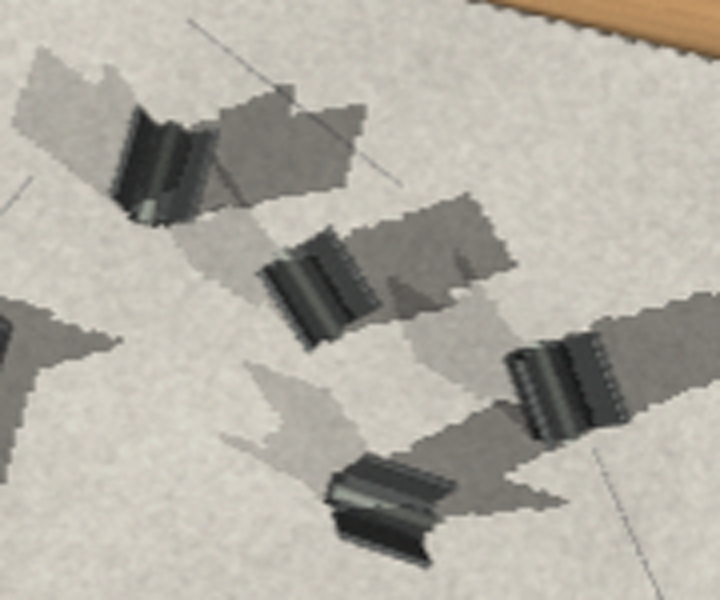

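View pics/ts.png

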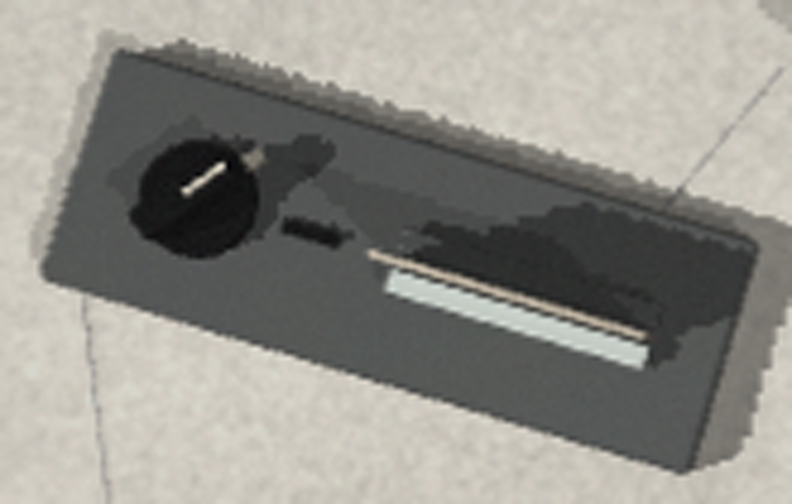

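View pics/sc.png

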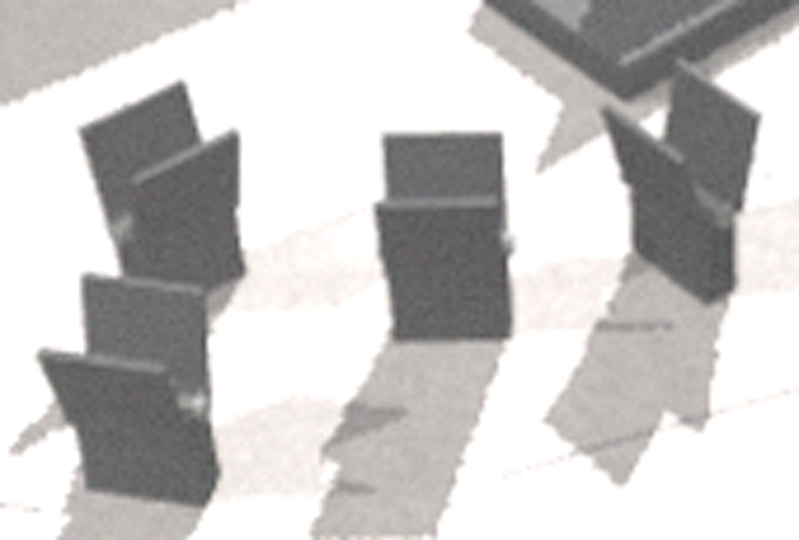

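```bash
python3 - <<'E'
from h import *
t=load('top0');s=load('scene0')
f=lambda x,y:(145+(x+.5)/4.8-.5,230+(y+.5)/4.8-.5)
C=[onz(t,*f(*p),.022) for p in((122,50),(757,245),(690,470),(45,275))]
print(np.round(C,4)); c=np.mean(C,0); print('centre',c)
y=(C[0]+C[3]-C[1]-C[2])[:2]; print('len',np.linalg.norm(y)/2); y/=np.linalg.norm(y)
x=np.array([y[1],-y[0]]); yaw=np.arctan2(-y[0],y[1]); print('yaw',yaw,'x',x)
e=[onz(t,*f(*p),.095) for p in((370,252),(648,337))]; print('card edge',np.round(e,4), np.linalg.norm(e[0]-e[1]),np.mean(e,0))
y2=(e[0]-e[1])[:2]; print('cardyaw',np.arctan2(-y2[0],y2[1]))
print('exp card', c[:2]-.055*y,'knob',c[:2]+.085*y)
k=[onz(t,*f(*p),.056) for p in((183,193),(227,164))]; print('line',np.round(k,4))
n=onz(t,*f(258,155),.03);print('nose',n)
for d in (k[1]-k[0],):
    print('angle cw', yaw-np.arctan2(d[1],d[0]))
K=c[:2]+.085*y; d=n[:2]-K; print('nose ang',yaw-np.arctan2(d[1],d[0]))
i=onz(t,*f(315,233),.024)[:2]-K; print('index ang',yaw-np.arctan2(i[1],i[0]))
# clip D
g=lambda x,y:(300+(x+.5)/4-.5,200+(y+.5)/4-.5)
q=lambda x,y:(165+(x+.5)/4.7-.5,235+(y+.5)/4.7-.5)
for nme,p in dict(fl=(365,455),fr=(456,484),nl=(338,532),nr=(430,565)).items(): print(nme,onz(t,*g(*p),.084).round(4))
# scene lever tops: L (back) (82,128)-(185,83); right (132,182)-(238,132)
for p in((82,128),(185,83),(132,182),(238,132)): print(onz(s,*q(*p),.084).round(4))
E
```

```text
[[0.6682 0.2883 0.022 ]
 [0.5869 0.0248 0.022 ]
 [0.4954 0.0522 0.022 ]
 [0.5752 0.3172 0.022 ]]
centre [0.58145258 0.17062544 0.022     ]
len 0.27626052688614816
yaw -0.29594381872382186 x [ 0.95652731 -0.29164277]
card edge [[0.5816 0.1715 0.095 ]
 [0.549  0.0653 0.095 ]] 0.11111074976543107 [0.56530567 0.11840153 0.095     ]
cardyaw -0.29728033143273036
exp card [0.56541222 0.11801644] knob [0.60624221 0.25193026]
line [[0.6067 0.253  0.056 ]
 [0.6182 0.2358 0.056 ]]
nose [0.6238627  0.22913787 0.03      ]
angle cw 0.6844137614144756
nose ang 0.6167393102819079
index ang 1.5735320235270946
fl [ 0.5233 -0.14    0.084 ]
fr [ 0.5097 -0.1821  0.084 ]
nl [ 0.4882 -0.1268  0.084 ]
nr [ 0.4728 -0.1691  0.084 ]
[ 0.4738 -0.1698  0.084 ]
[ 0.4899 -0.1303  0.084 ]
[ 0.5095 -0.1837  0.084 ]
[ 0.5252 -0.1428  0.084 ]
```

Nearest clip: candidates in the top view are A (340,242), B (379,271), C (441,296) and D (396,327). Their distances from the base are 0.66, 0.62, 0.61 and 0.52 m, so D is the one. The crop shows D at (396,327) as a complete clip with both levers. The stand has yaw -0.296, and its knob is near (0.606, 0.252) at about 0.65 rad.

```bash
cat >> h.py <<'E'
def delta(P,psi):
    """shift cm and turn deg in current tool axes to reach TCP P, tool down, tool-y at world angle psi (mod pi, nearest)"""
    o=ctrl.get_obs(); Rc=R.from_rotvec(o['tool_rot']); best=None
    for ps in(psi,psi+np.pi):
        y=np.array([np.cos(ps),np.sin(ps),0]); z=np.array([0,0,-1.]); x=np.cross(y,z)
        rv=(Rc.inv()*R.from_matrix(np.c_[x,y,z])).as_rotvec(degrees=True)
        if best is None or np.linalg.norm(rv)<np.linalg.norm(best): best=rv
    print('t',round(o['t'],2),'tcp',o['tool_pos'].round(4),'q',o['q'].round(2),'open',round(o['opening'],4),'F',o['contact_force'].round(1))
    print('shift cm',(Rc.inv().apply(np.array(P)-o['tool_pos'])*100).round(2),'turn',best.round(2))
def psi():
    y=R.from_rotvec(ctrl.get_obs()['tool_rot']).apply([0,1,0]); return np.arctan2(y[1],y[0])
E
python3 -c "
from h import *
delta([.6065,.252,.20],.625)"
```

```text
t 0.15 tcp [0.1844 0.5967 0.2303] q [ 1.15  0.05  1.61  0.    1.48 -0.12] open 0.0852 F [ 0.3 -0.4 -0.6]
shift cm [-50.51 -20.46   3.06] turn [-9.000e-02  2.000e-02  3.701e+01]
```

play_rows(
  motion=[
    [[-1,-6,-2.5,0.4,0,0,5],[-1,-12,-5,0.8,0,0,10],[-1,-18,-7.5,1.1,0,0,15],[-1,-24,-9.8,1.5,0,0,19],[-1,-30,-12.2,1.9,0,0,23],[-1,-36,-14.6,2.3,0,0,27],[-1,-42,-17,2.6,0,0,31],[-1,-47,-19,2.9,0,0,35],[-1,-50.5,-20.5,3,0,0,37],[-1,-50.5,-20.5,3,0,0,37],[-1,-50.5,-20.5,3,0,0,37]],
  ],
)

```text
t: 1.52
tool_pos: [0.6058, 0.2518, 0.2]
tool_rot: [-1.43, -2.796, 0.003]
contact_force: [-0.0, 0.3, -0.6]
opening: 0.0856
```

```bash
python3 -c "
from h import *
snap('wrist','w1'); delta([.6065,.252,.20],.625)"
```

```text
t 1.57 tcp [0.6055 0.2523 0.2003] q [ 0.28  0.15  1.57 -0.    1.43 -0.34] open 0.0856 F [0.2 0.8 0.8]
shift cm [-0.09  0.07  0.03] turn [-0.12  0.01  0.07]
```

View pics/w1.png

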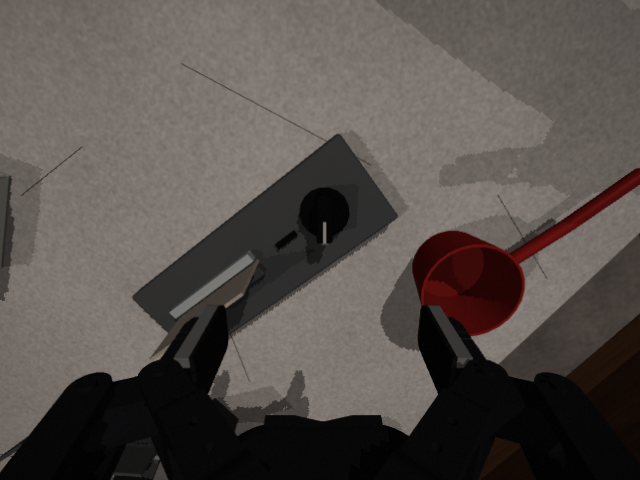

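```bash
python3 -c "
from h import *
d=load('w1'); c=cv2.cvtColor(d['color'],cv2.COLOR_RGB2BGR); c=cv2.convertScaleAbs(c,alpha=1.8,beta=15)
cv2.imwrite('pics/w1c.png',cv2.resize(c[130:290,240:400],None,fx=3.7,fy=3.7,interpolation=cv2.INTER_CUBIC))
for p in ((324,221),(324,244)): print(onz(d,*p,.056).round(4))
k=onz(d,324,221,.056);n=onz(d,324,244,.056)-k; print(-.296-np.arctan2(n[1],n[0]))
print(proj(d,[.6065,.252,.056]),proj(d,[.6065,.252,.032]))
"
```

```text
[0.6054 0.2533 0.056 ]
[0.6181 0.2357 0.056 ]
0.6482611423062041
[324.13265691 222.77566382] [324.08195452 215.58718231]
```

View pics/w1c.png

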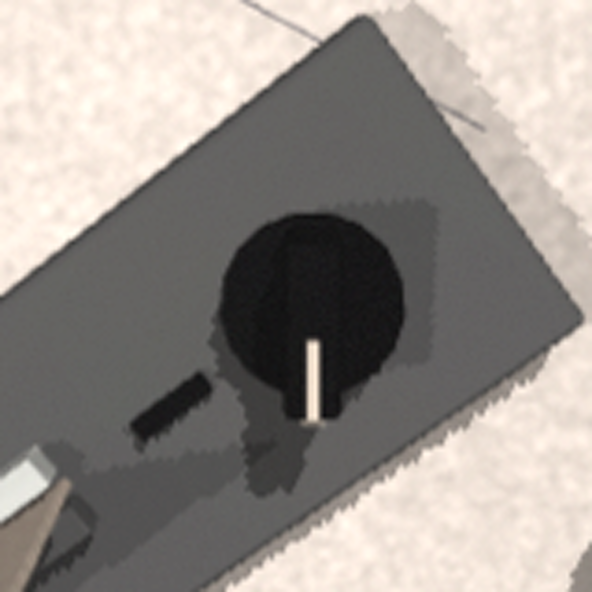

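play_rows(
  motion=[
    [[-1,0,0.05,4,0,0,0],[-1,0,0.05,8,0,0,0],[-1,0,0.05,12,0,0,0],[-1,0,0.05,14.5,0,0,0],[-1,0,0.05,16.4,0,0,0],[-1,0,0.05,16.4,0,0,0],[-0.3,0,0.05,16.4,0,0,0],[0.3,0,0.05,16.4,0,0,0],[1,0,0.05,16.4,0,0,0],[1,0,0.05,16.4,0,0,0],[1,0,0.05,16.4,0,0,0],[1,0,0.05,16.4,0,0,0]],
  ],
  newtons=30,
)

```text
t: 3.08
tool_pos: [0.6062, 0.2526, 0.037]
tool_rot: [1.429, 2.797, -0.001]
contact_force: [-0.0, 1.6, 3.4]
opening: 0.0134
```

```bash
python3 -c "
from h import *
snap('wrist','w2'); delta([.606,.2525,.036],-.296);print(ctrl.get_obs()['wrist_torque'],psi())"
```

```text
t 3.12 tcp [0.6062 0.2526 0.037 ] q [ 0.28  0.31  1.67 -0.    1.17 -0.34] open 0.013 F [1.4 1.2 3.9]
shift cm [ 0.01 -0.02  0.1 ] turn [-2.000e-02  5.000e-02  5.284e+01]
[ 0.0923698  -0.07305322 -0.08128678] 0.6261898662397081
```

View pics/w2.png

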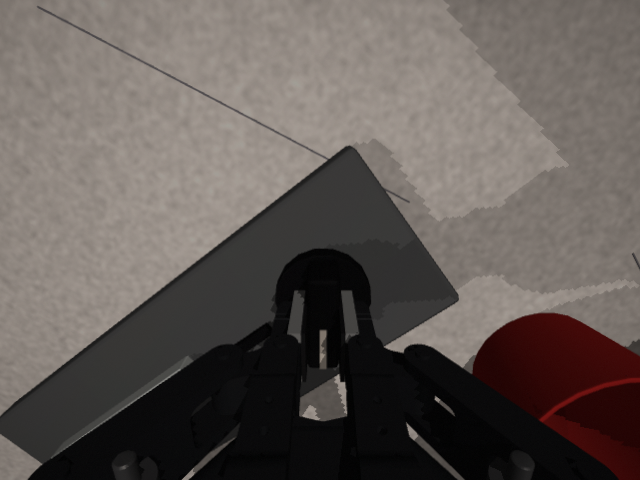

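play_rows(
  motion=[
    [[1,0,0,-0.05,0,0,5],[1,0,0,-0.05,0,0,10],[1,0,0,-0.05,0,0,15],[1,0,0,-0.05,0,0,20],[1,0,0,-0.05,0,0,25],[1,0,0,-0.05,0,0,30],[1,0,0,-0.05,0,0,35],[1,0,0,-0.05,0,0,40],[1,0,0,-0.05,0,0,45],[1,0,0,-0.05,0,0,50],[1,0,0,-0.05,0,0,52.8],[1,0,0,-0.05,0,0,52.8],[1,0,0,-0.05,0,0,52.8],[1,0,0,-0.05,0,0,52.8]],
  ],
)

```text
t: 4.88
tool_pos: [0.6052, 0.2524, 0.037]
tool_rot: [-2.523, -1.871, 0.005]
contact_force: [-5.2, -0.5, 4.1]
opening: 0.0134
```

```bash
python3 -c "
from h import *
snap('top','t3');delta([.606,.2525,.036],-.296);print(ctrl.get_obs()['wrist_torque'],psi())"
```

```text
t 4.92 tcp [0.6052 0.2524 0.037 ] q [ 0.28  0.31  1.67 -0.    1.17  0.58] open 0.0134 F [-5.2 -0.2  3.1]
shift cm [0.03 0.08 0.1 ] turn [-0.13  0.12  0.06]
[-0.03594235  0.92703814  0.02388968] -0.2948780608865712
```

play_rows(
  motion=[
    [[-0.3,0,0.05,-0.05,0,0,0],[-1,0,0.05,-0.05,0,0,0],[-1,0,0.05,-0.05,0,0,0],[-1,0,0.05,-0.05,0,0,0],[-1,0,0,-0.5,0,0,0],[-1,0,0,-4,0,0,0],[-1,0,0,-9,0,0,0],[-1,0,0,-14,0,0,0],[-1,0,0,-18,0,0,0],[-1,0,0,-18,0,0,0],[-1,0,0,-18,0,0,0]],
  ],
)

```text
t: 6.3
tool_pos: [0.6053, 0.2526, 0.2164]
tool_rot: [-2.523, -1.871, 0.006]
contact_force: [0.0, -0.1, -0.2]
opening: 0.0859
```

```bash
python3 -c "
from h import *
d=snap('wrist','w4'); delta([.499,-.1555,.20],-.34);
c=cv2.cvtColor(d['color'],cv2.COLOR_RGB2BGR); c=cv2.convertScaleAbs(c,alpha=1.8,beta=15)
cv2.imwrite('pics/w4c.png',cv2.resize(c[110:330,180:460],None,fx=2.7,fy=2.7,interpolation=cv2.INTER_CUBIC))
"
```

```text
t 6.35 tcp [0.6048 0.2524 0.2152] q [ 0.28  0.14  1.55 -0.    1.46  0.58] open 0.0856 F [-0.4  0.  -0.4]
shift cm [-42.1    1.74   1.66] turn [-0.25  0.21  2.59]
```

View pics/w4c.png

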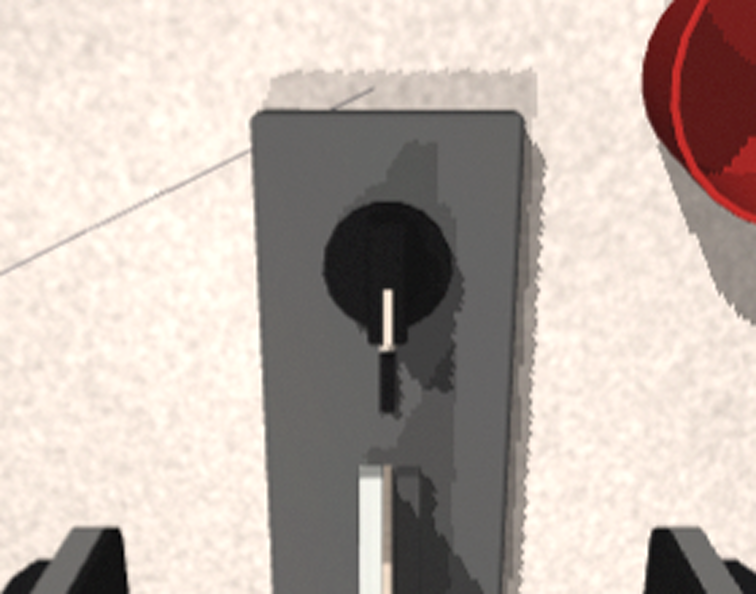

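play_rows(
  motion=[
    [[-1,-6,0.2,0,0,0,0],[-1,-12,0.5,0,0,0,0],[-1,-18,0.7,0.2,0,0,0.5],[-1,-24,1,0.5,0,0,1],[-1,-30,1.2,1,0,0,1.5],[-1,-36,1.5,1.5,0,0,2.2],[-1,-40,1.7,1.7,0,0,2.6],[-1,-42.1,1.7,1.7,0,0,2.6],[-1,-42.1,1.7,1.7,0,0,2.6],[-1,-42.1,1.7,1.7,0,0,2.6]],
  ],
)

```text
t: 7.6
tool_pos: [0.4983, -0.1545, 0.1984]
tool_rot: [-2.562, -1.812, 0.01]
contact_force: [-0.2, 0.5, 1.2]
opening: 0.0856
```

```bash
python3 -c "
from h import *
d=snap('wrist','w5'); delta([.499,-.1555,.20],-.34);
c=cv2.cvtColor(d['color'],cv2.COLOR_RGB2BGR); c=cv2.convertScaleAbs(c,alpha=1.8,beta=15)
cv2.imwrite('pics/w5c.png',cv2.resize(c[150:310,220:420],None,fx=3.75,fy=3.75,interpolation=cv2.INTER_CUBIC))
"
```

```text
t 7.65 tcp [ 0.4985 -0.1543  0.1987] q [-0.44 -0.17  1.88 -0.    1.44 -0.1 ] open 0.0856 F [1.3 0.6 0.7]
shift cm [-0.09  0.08 -0.13] turn [-0.34  0.19  0.04]
```

View pics/w5.png

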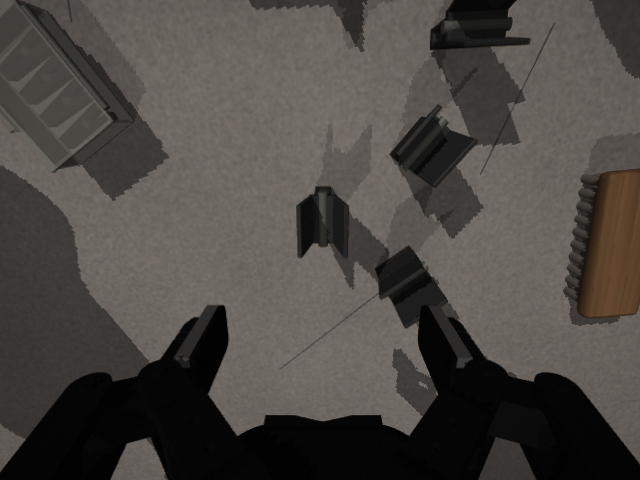

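View pics/w5c.png

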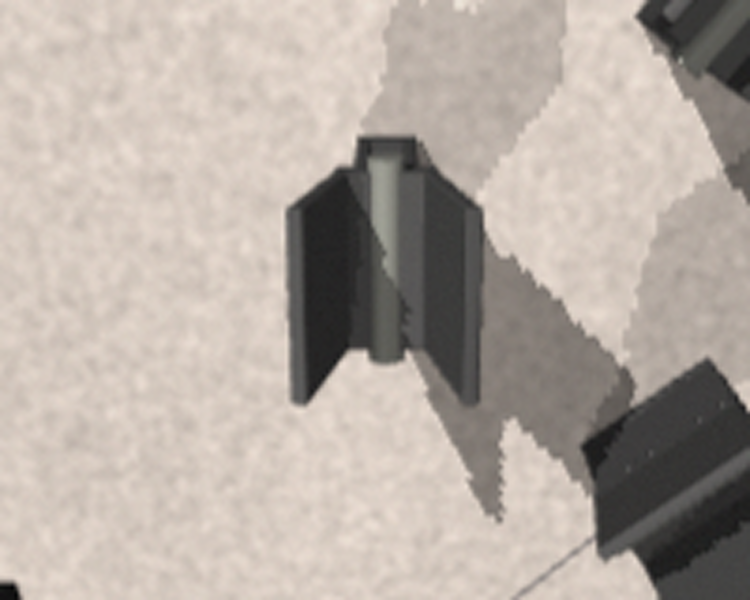

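```bash
python3 -c "
from h import *
d=load('w5'); q=lambda x,y:(220+(x+.5)/3.75-.5,150+(y+.5)/3.75-.5)
P=np.array([onz(d,*q(*p),.084) for p in ((288,208),(293,403),(482,210),(480,403))])
print(P.round(4),P.mean(0)); 
for a,b in((0,1),(2,3)):
    v=P[a]-P[b]; print(np.linalg.norm(v),np.arctan2(v[1],v[0])-np.pi/2)
v=P[2]+P[3]-P[0]-P[1];print(np.arctan2(v[1],v[0]),np.linalg.norm(v)/2)
# hinge rod ends approx z .047
for p in((388,152),(387,360)): print(onz(d,*q(*p),.046).round(4))
delta([.4985,-.1545,.055],-.325)
"
```

```text
[[ 0.4853 -0.1264  0.084 ]
 [ 0.4707 -0.1677  0.084 ]
 [ 0.5232 -0.1402  0.084 ]
 [ 0.5094 -0.1813  0.084 ]] [ 0.49714704 -0.15391596  0.084     ]
0.04384056218182622 -0.34061905553082195
0.04337952261651966 -0.32517847628378194
-0.3433824913914109 0.04068215953876642
[ 0.5062 -0.1293  0.046 ]
[ 0.4885 -0.1785  0.046 ]
t 7.65 tcp [ 0.4985 -0.1543  0.1987] q [-0.44 -0.17  1.88 -0.    1.44 -0.1 ] open 0.0856 F [1.3 0.6 0.7]
shift cm [ 0.03  0.09 14.37] turn [-0.34  0.19 -0.82]
```

play_rows(
  motion=[
    [[-1,0,-0.05,4,-0.3,0.2,0],[-1,0,-0.05,8,-0.3,0.2,0],[-1,0,-0.05,11.5,-0.3,0.2,0],[-1,0,-0.05,13.5,-0.3,0.2,0],[-1,0,-0.05,14.6,-0.3,0.2,0],[-1,0,-0.05,14.6,-0.3,0.2,0],[-1,0,-0.05,14.6,-0.3,0.2,0],[-0.4,0,-0.05,14.6,-0.3,0.2,0],[-0.2,0,-0.05,14.6,-0.3,0.2,0],[0,0,-0.05,14.6,-0.3,0.2,0],[0.2,0,-0.05,14.6,-0.3,0.2,0],[0.4,0,-0.05,14.6,-0.3,0.2,0],[0.7,0,-0.05,14.6,-0.3,0.2,0],[1,0,-0.05,14.6,-0.3,0.2,0],[1,0,-0.05,14.6,-0.3,0.2,0],[1,0,-0.05,14.6,-0.3,0.2,0],[1,0,-0.05,14.6,-0.3,0.2,0]],
  ],
  newtons=30,
)

```text
t: 9.78
tool_pos: [0.4964, -0.1543, 0.0554]
tool_rot: [-2.561, -1.813, 0.004]
contact_force: [-9.4, 2.9, 19.3]
opening: 0.0252
```

```bash
python3 -c "
from h import *
snap('wrist','w6'); d=snap('scene','s6');delta([.4985,-.1545,.20],-.297);print(psi())
c=cv2.cvtColor(d['color'],cv2.COLOR_RGB2BGR); c=cv2.convertScaleAbs(c,alpha=1.8,beta=15)
cv2.imwrite('pics/s6c.png',cv2.resize(c[190:340,120:320],None,fx=3.75,fy=3.75,interpolation=cv2.INTER_CUBIC))
"
```

```text
t 9.88 tcp [ 0.4964 -0.1543  0.0554] q [-0.44 -0.01  1.99 -0.    1.17 -0.1 ] open 0.0251 F [-8.9  3.1 18.7]
shift cm [  0.04   0.14 -14.47] turn [-0.26  0.   -2.4 ]
-0.3389526861394217
```

View pics/s6c.png

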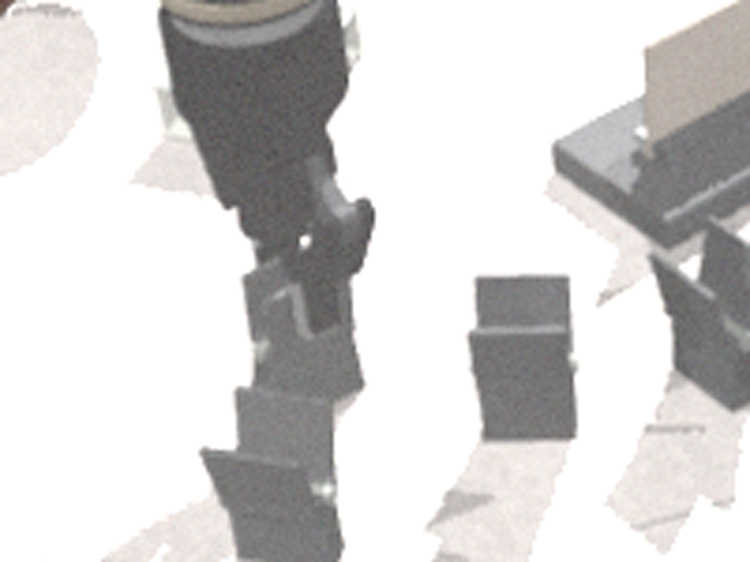

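View pics/w6.png

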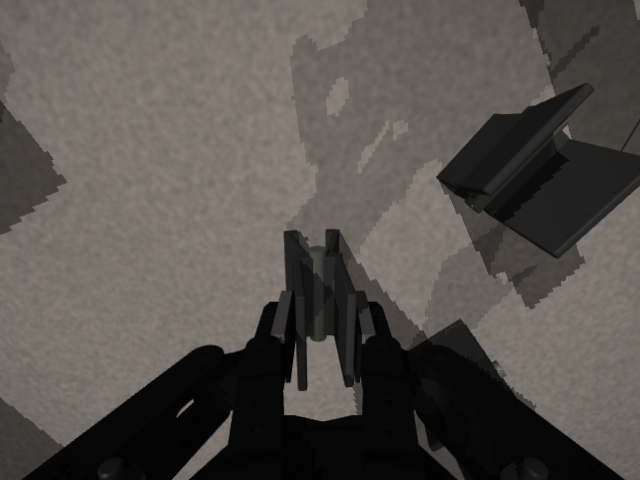

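play_rows(
  motion=[
    [[1,0,0.1,-0.5,0,0,0],[1,0,0.1,-1.5,0,0,0],[1,0,0.1,-3.5,0,0,0],[1,0,0.1,-6.5,0,0,0],[1,0,0.1,-10,0,0,0],[1,0,0.1,-13,0,0,0],[1,0,0.1,-14.5,-0.2,0,0],[1,0,0.1,-14.5,-0.2,0,0],[1,0,0.1,-14.5,-0.2,0,0]],
  ],
)

```text
t: 11.0
tool_pos: [0.4972, -0.1544, 0.1986]
tool_rot: [-2.562, -1.813, 0.003]
contact_force: [0.2, 0.0, -0.9]
opening: 0.023
```

```bash
python3 -c "
from h import *
snap('wrist','w7'); d=snap('scene','s7');snap('top','t7');delta([.5654,.1182,.20],-.297);print(psi())
c=cv2.cvtColor(d['color'],cv2.COLOR_RGB2BGR); c=cv2.convertScaleAbs(c,alpha=1.8,beta=15)
cv2.imwrite('pics/s7c.png',cv2.resize(c[120:320,120:320],None,fx=3,fy=3,interpolation=cv2.INTER_CUBIC))
"
```

```text
t 11.15 tcp [ 0.4973 -0.1544  0.1986] q [-0.44 -0.17  1.89 -0.    1.43 -0.1 ] open 0.0228 F [ 0.6  0.6 -0. ]
shift cm [27.98 -2.64 -0.12] turn [-0.22 -0.01 -2.4 ]
-0.3389116762085637
```

View pics/s7c.png

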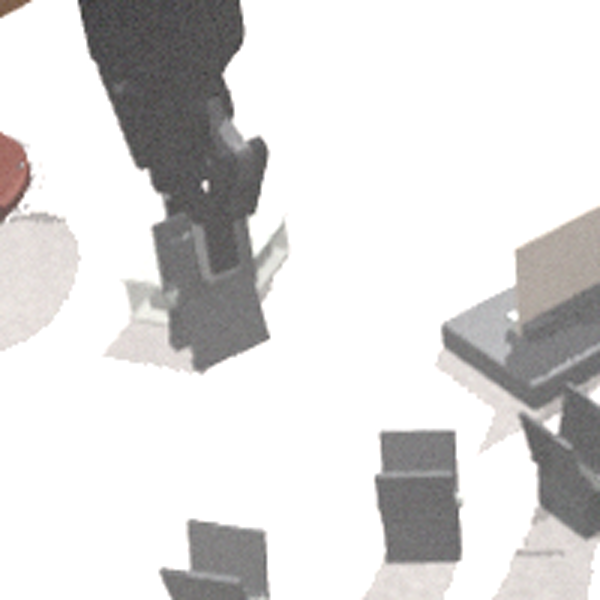

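View pics/w7.png

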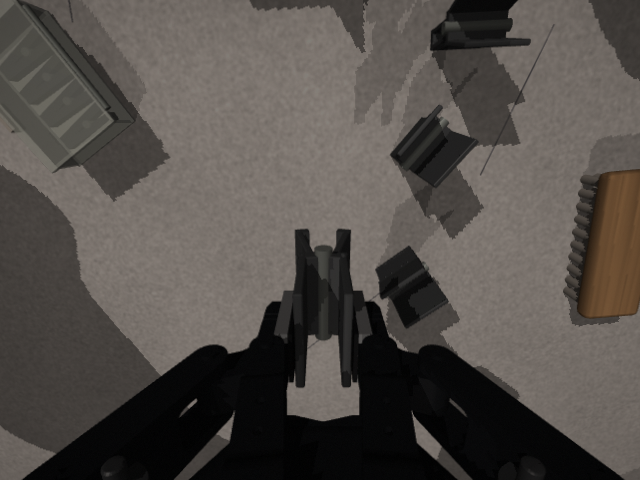

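play_rows(
  motion=[
    [[1,2,-0.1,0,0,0,0],[1,5,-0.4,0,0,0,0],[1,9,-0.8,0,0,0,-0.4],[1,13,-1.2,0,0,0,-0.9],[1,17,-1.6,0,0,0,-1.3],[1,21,-2,0,0,0,-1.8],[1,25,-2.4,0,0,0,-2.2],[1,27,-2.6,0,-0.2,0,-2.4],[1,28,-2.6,0,-0.2,0,-2.4],[1,28,-2.6,0,-0.2,0,-2.4],[1,28,-2.6,0,-0.2,0,-2.4]],
  ],
)

```text
t: 12.52
tool_pos: [0.5658, 0.1173, 0.1987]
tool_rot: [-2.527, -1.867, 0.001]
contact_force: [-0.2, 0.5, -0.9]
opening: 0.023
```

```bash
python3 -c "
from h import *
delta([.5654,.1182,.20],-.297);print(psi())
for n in('wrist','scene','top'):
  d=snap(n,n[0]+'8')
  c=cv2.cvtColor(d['color'],cv2.COLOR_RGB2BGR); c=cv2.convertScaleAbs(c,alpha=1.8,beta=15)
  u,v={'wrist':(230,130),'scene':(240,80),'top':(160,200)}[n]
  cv2.imwrite('pics/'+n[0]+'8c.png',cv2.resize(c[v:v+150,u:u+180],None,fx=4,fy=4,interpolation=cv2.INTER_CUBIC))
"
```

```text
t 12.53 tcp [0.5658 0.1173 0.1987] q [ 0.08 -0.04  1.76 -0.    1.42  0.37] open 0.023 F [-0.2  0.5 -0.9]
shift cm [ 0.08 -0.06 -0.13] turn [-0.03  0.02 -0.07]
-0.2982203544740771
```

View pics/s8c.png

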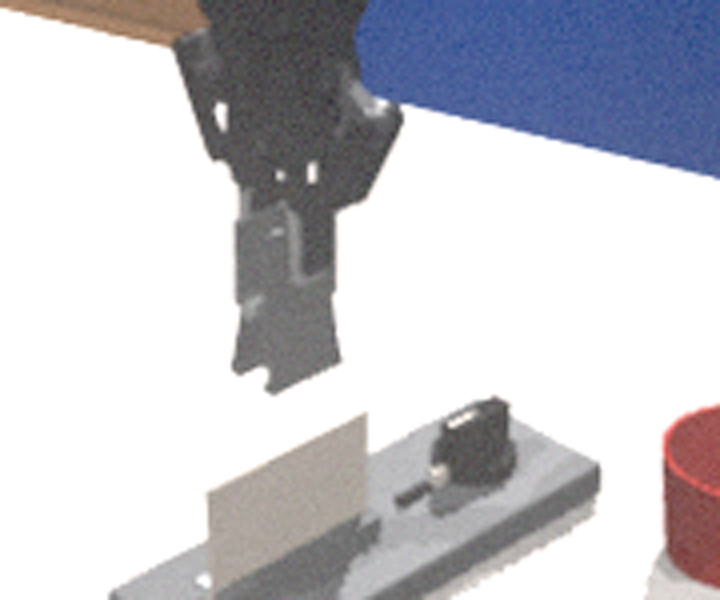

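View pics/w8.png

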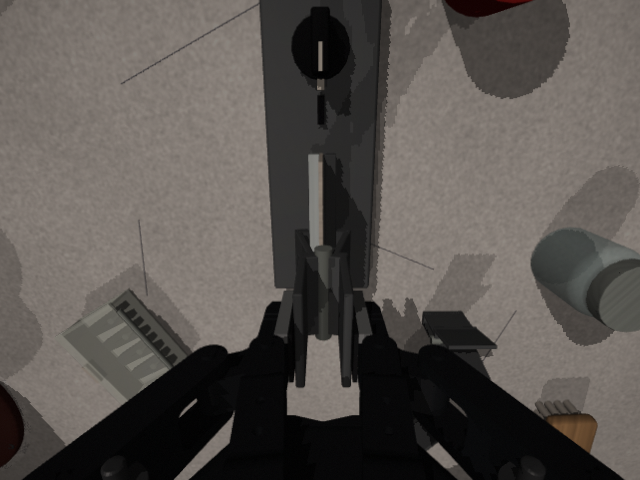

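View pics/t8c.png

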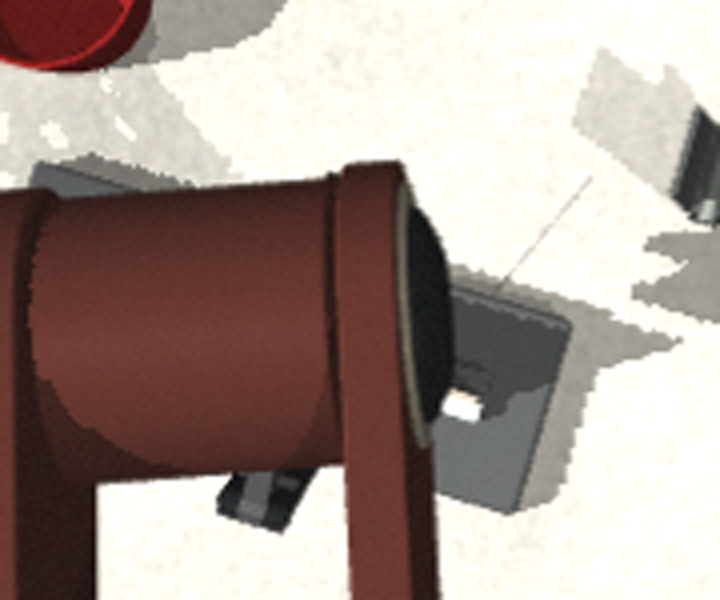

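```bash
python3 -c "
import cv2
c=cv2.imread('pics/w8.png');c=cv2.convertScaleAbs(c,alpha=2,beta=15)
cv2.imwrite('pics/w8d.png',cv2.resize(c[145:255,280:370],None,fx=5.4,fy=5.4,interpolation=cv2.INTER_CUBIC))
"
```

```text
(no output)
```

View pics/w8d.png

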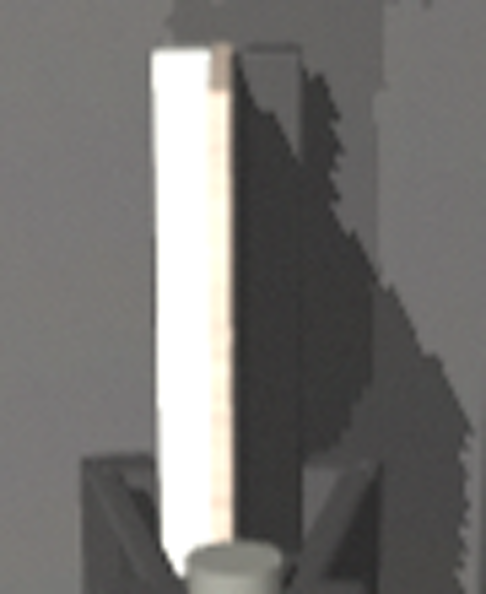

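```bash
python3 -c "
from h import *
d=load('w8'); q=lambda x,y:(280+(x+.5)/5.4-.5,145+(y+.5)/5.4-.5)
yaw=-.2965;c=np.array([.5654,.1182]);X=np.array([np.cos(yaw),np.sin(yaw)]);Y=np.array([-np.sin(yaw),np.cos(yaw)])
def S(P): v=P[:2]-c; return np.round([v@X*1000,v@Y*1000,P[2]*1000],1)
for n,p,z in(('edge far',(221,44),.095),('edge nr',(224,535),.095),('jawL',(81,456),.143),('jawR',(380,458),.143),('rod',(235,552),.185)): print(n,S(onz(d,*q(*p),z)))
for n,p,z in(('levL',(296,386),.227),('levR',(353,386),.227),('levLf',(295,231),.143),('levRf',(350,231),.143),('rodnear',(323,338),.185)): print(n,S(onz(d,*p,z)))
print('tcp',S(ctrl.get_obs()['tool_pos']))
s=load('s8'); q=lambda x,y:(240+(x+.5)/4-.5,80+(y+.5)/4-.5)
# scene: front jaw (+x) lower outer corners (275,393) near, (340,360) far ; other jaw near (235,370)
# edge corners (209,491),(367,413)
for n,p,z in(('edge-',(209,491),.095),('edge+',(367,413),.095),('jaw1 near',(273,393),.143),('jaw1 far',(340,361),.143),('jaw0 near',(236,371),.143)): print(n,S(onz(s,*q(*p),z)))
"
```

```text
edge far [-1.2 62.5 95. ]
edge nr [-1.1 -6.3 95. ]
jawL [-17.1  20.9 143. ]
jawR [ 17.   20.6 143. ]
rod [  0.4  24.9 185. ]
levL [-11.2 -22.3 227. ]
levR [ 12.9 -22.3 227. ]
levLf [-16.9  19.6 143. ]
levRf [ 17.1  19.5 143. ]
rodnear [  0.3 -28.3 185. ]
tcp [  0.6  -0.6 198.8]
edge- [  0.3 -53.3  95. ]
edge+ [ 1.8 53.3 95. ]
jaw1 near [ 12.2 -20.8 143. ]
jaw1 far [ 12.6  23.4 143. ]
jaw0 near [-15.4 -20.4 143. ]
```

```bash
python3 -c "
from h import *
yaw=-.2965;c=np.array([.5654,.1182]);X=np.array([np.cos(yaw),np.sin(yaw)]);Y=np.array([-np.sin(yaw),np.cos(yaw)])
s=load('s8')
img=cv2.cvtColor(s['color'],cv2.COLOR_RGB2BGR);img=cv2.convertScaleAbs(img[120:220,270:370],alpha=1.8,beta=15);img=cv2.resize(img,None,fx=6,fy=6,interpolation=cv2.INTER_CUBIC)
for x,z in((9.2,143),(17,144.8),(-9.2,143),(-17,144.8)):
  for y in(-22.5,22.5):
    P=np.r_[c+X*(x+.4)/1000+Y*y/1000,z/1000]; u=proj(s,P); print(x,y,u.round(1)); cv2.circle(img,tuple(int(v) for v in (u-[270,120]+.5)*6),3,(0,0,255),-1)
for y in(-55,55):
    u=proj(s,np.r_[c+Y*y/1000,.095]);cv2.circle(img,tuple(int(v) for v in (u-[270,120]+.5)*6),3,(0,255,0),-1)
cv2.imwrite('pics/s8d.png',img)
"
```

```text
9.2 -22.5 [306.3 177.7]
9.2 22.5 [323.2 169.5]
17 -22.5 [309.  178.4]
17 22.5 [326.  170.2]
-9.2 -22.5 [300. 174.]
-9.2 22.5 [316.9 166. ]
-17 -22.5 [297.4 171.7]
-17 22.5 [314.3 163.8]
```

View pics/s8d.png

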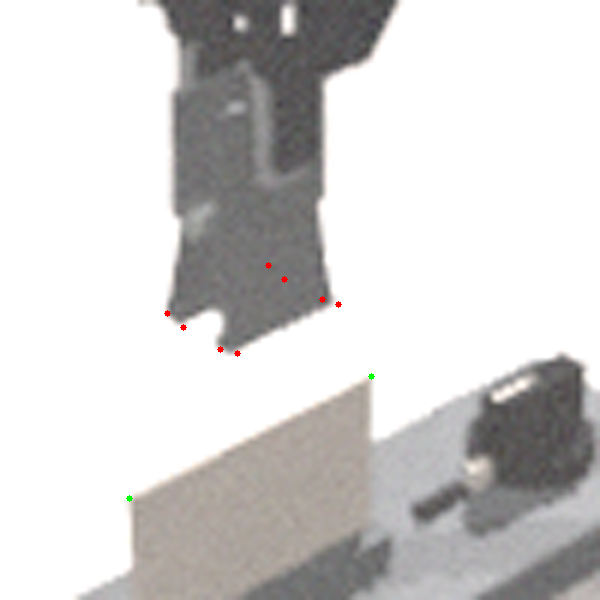

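play_rows(
  motion=[
    [[1,0,-0.08,1,0,0,0],[1,0,-0.08,2,0,0,0],[1,0,-0.08,3,0,0,0],[1,0,-0.08,3.8,0,0,0],[1,0,-0.08,3.8,0,0,0],[1,0,-0.08,3.8,0,0,0]],
  ],
)

```text
t: 13.42
tool_pos: [0.5653, 0.1177, 0.1611]
tool_rot: [-2.527, -1.867, -0.0]
contact_force: [0.4, -0.4, 0.4]
opening: 0.023
```

```bash
python3 -c "
from h import *
delta([.5654,.1182,.135],-.297);print(psi())
d=snap('wrist','w9');s=snap('scene','s9')
c=cv2.imread('pics/w9.png');c=cv2.convertScaleAbs(c,alpha=2,beta=15)
cv2.imwrite('pics/w9d.png',cv2.resize(c[170:270,270:370],None,fx=6,fy=6,interpolation=cv2.INTER_CUBIC))
c=cv2.imread('pics/s9.png');c=cv2.convertScaleAbs(c,alpha=1.8,beta=15)
cv2.imwrite('pics/s9d.png',cv2.resize(c[120:240,270:370],None,fx=5,fy=5,interpolation=cv2.INTER_CUBIC))
"
```

```text
t 13.43 tcp [0.5653 0.1177 0.1611] q [ 0.08 -0.01  1.79  0.    1.36  0.37] open 0.023 F [ 0.4 -0.4  0.4]
shift cm [ 0.05 -0.    2.61] turn [ 0.01 -0.01 -0.07]
-0.29819412449502336
```

View pics/w9d.png

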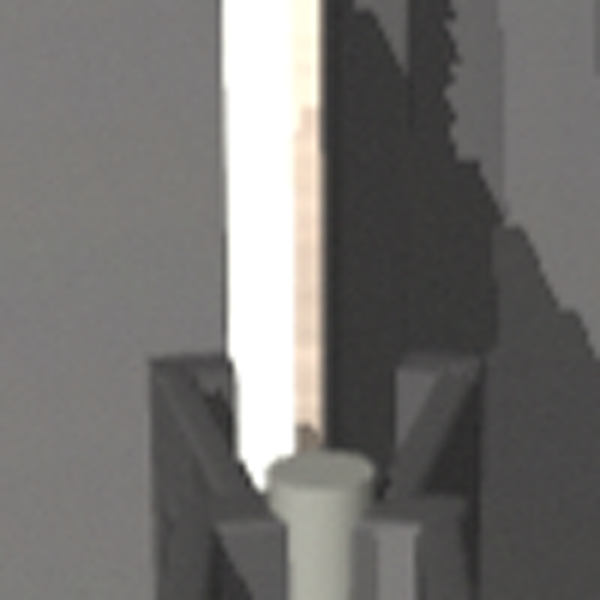

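View pics/s9d.png

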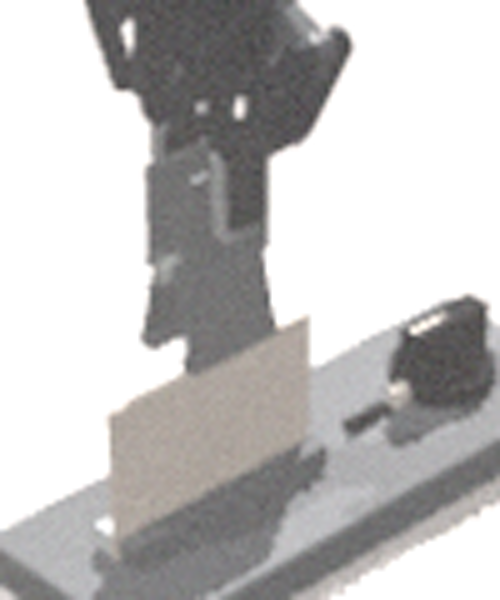

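play_rows(
  motion=[
    [[1,0.05,-0.05,0.2,0,0,0],[1,0.05,-0.05,0.6,0,0,0],[1,0.05,-0.05,1.1,0,0,0],[1,0.05,-0.05,1.6,0,0,0],[1,0.05,-0.05,2.1,0,0,0],[1,0.05,-0.05,2.5,0,0,0],[1,0.05,-0.05,2.65,0,0,0],[1,0.05,-0.05,2.65,0,0,0],[1,0.05,-0.05,2.65,0,0,0]],
  ],
)

```text
t: 14.65
tool_pos: [0.5653, 0.1184, 0.1352]
tool_rot: [2.526, 1.866, 0.002]
contact_force: [-0.2, -0.1, -1.2]
opening: 0.0229
```

```bash
python3 -c "
from h import *
delta([.5654,.1182,.135],-.297);print(psi())
d=snap('wrist','w10');s=snap('scene','s10')
c=cv2.imread('pics/w10.png');c=cv2.convertScaleAbs(c,alpha=2,beta=15)
cv2.imwrite('pics/w10d.png',cv2.resize(c[190:290,270:370],None,fx=6,fy=6,interpolation=cv2.INTER_CUBIC))
c=cv2.imread('pics/s10.png');c=cv2.convertScaleAbs(c,alpha=1.8,beta=15)
cv2.imwrite('pics/s10d.png',cv2.resize(c[120:240,270:390],None,fx=5,fy=5,interpolation=cv2.INTER_CUBIC))
"
```

```text
t 14.65 tcp [0.5653 0.1184 0.1352] q [0.08 0.02 1.81 0.   1.31 0.38] open 0.0229 F [-0.2 -0.1 -1.2]
shift cm [-0.01  0.01  0.02] turn [ 0.07 -0.04 -0.07]
-0.2982626046948643
```

View pics/w10d.png

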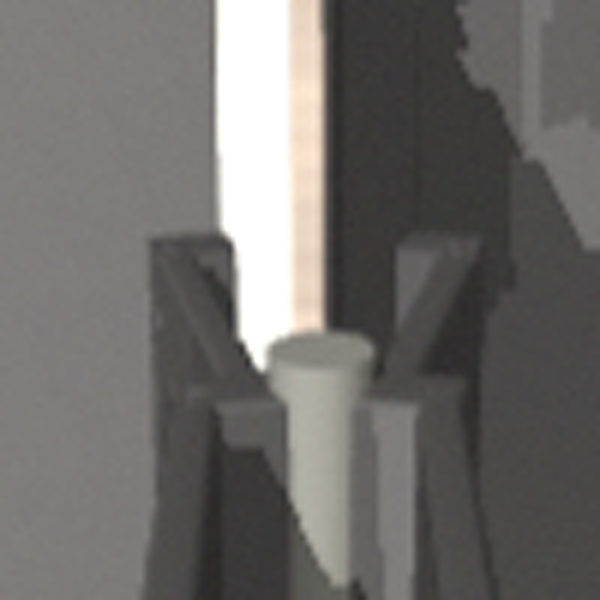

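View pics/s10d.png

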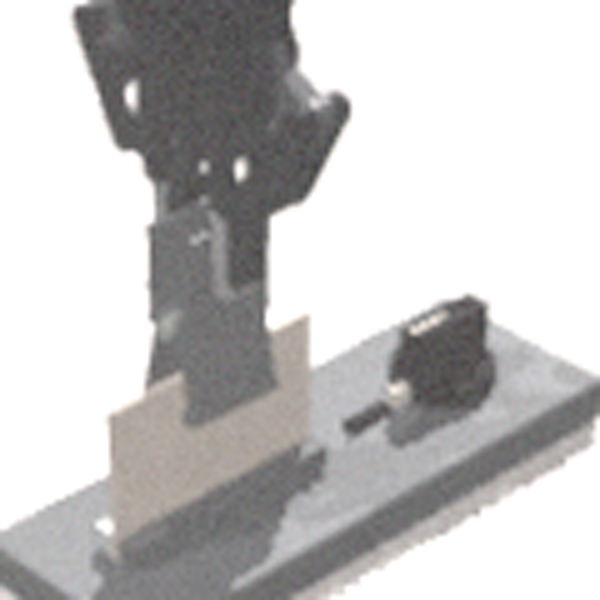

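```bash
python3 -c "
from h import *
print(ctrl.get_obs()['contact_force'],ctrl.get_obs()['wrist_torque'],ctrl.get_obs()['dq'].round(3)); ctrl.finish_job()"
```

```text
[-0.16121462  0.8339918  -0.74271606] [ 0.039899    0.00960464 -0.06502636] [-0.001 -0.     0.001 -0.002 -0.002  0.001]
the job is handed in; nothing more can be done
```

The job is done and handed in at about 14.7 s of the 51 s allowed.

- **Knob:** I turned it clockwise from about 0.65 rad to the index mark and let go. In the wrist view taken after release, the pointer line and the mark were in line.
- **Clip:** I took the clip nearest the base, at 0.52 m; the others were 0.61 m or more away. It is held squeezed open (23 mm across the levers) astride the card's top edge, with the jaw tips about 15 mm below the edge.
- **Last checks:** The scene view shows one jaw in front of the card and the other behind it. The wrist view puts the card about 0.6 mm off the middle of the jaws, leaving roughly 3 mm clear on each side. The contact force was about 1 N (noise) and the arm was still.
- **Disagreements:** Before I lowered the clip, the wrist and scene views differed by about 2 mm on where the card lay across its thickness, so I centred the jaws using the wrist view close up. The wrist view also put the card's far end about 7 mm further along its length than the block geometry did. I did not resolve that; it only affects where the clip sits along the card.
- **Force during the grasp:** Squeezing the clip on the bench pressed it down with about 19 N as the pads swung forward. The force was gone once the clip was lifted.

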